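Plug gauge check of two turned sleeves

TASK

Two flanged aluminium sleeves, alike outside but bored differently, wait on the inspection cart. Take the steel plug gauge out of its wooden block by the handle and leave it standing in the sleeve it fits, pushed in until its collar rests on the rim, without shifting that sleeve from its place. Then stand the other sleeve, whose bore is too small for the gauge, upright in the yellow tray; set things down gently, do not drop them.

Things in the scene. Friction and masses are not known exactly. Their poses are not given: they have to be found in the camera images.
- gauge: Loose steel plug gauge, 0.35 kg, round about its upright z. Origin: nose end (bottom), 10 mm above the table at the start and when home. Heights from it: nose tapers from 12 to 26 mm dia. by 20 mm; pin 26 dia. to 50; collar 58 dia. 50-58; handle 28 dia. 58-118 (top). Starts with its pin in the 35 mm hole of a wooden block 80 x 80 x 60 mm high, collar on the block.
- sleeve_wide: Flanged aluminium sleeve, loose, 0.22 kg, standing on the table: flange 72 mm diameter and 10 mm high at the bottom, body 54 mm diameter up to 60 mm, through bore 40 mm: the gauge's 26 mm pin fits. Origin: centre of the underside; z is the bore's axis, up. Trades places with the other sleeve from start to start.
- sleeve_narrow: Flanged aluminium sleeve, loose, 0.38 kg, standing on the table: the same outside (flange 72 mm diameter and 10 mm high, body 54 mm diameter up to 60 mm), through bore only 18 mm: the gauge's pin does not fit. Origin: centre of the underside; z is the bore's axis, up.
- tray: Shallow open yellow plastic tray, fixed, outside 200 (its x) x 160 (its y) x 30 mm high, walls and floor about 4 mm thick. Origin: centre of the underside; z up, turned by up to 15 degrees about the vertical.
Things that resemble listed ones, but are neither listed nor needed, are in the scene too. Leave any purple look-alike of the sleeve_narrow alone. What is shaped like the sleeve_wide but red is not meant.

How it is judged:
By the outcome, as a careful person would: the job done as asked, in the order asked, and still so for the second after the job is handed in, with the robot touching nothing.
It also fails if it takes over 46 s, if anything falls off the work surface, if the arm or the gripper's body presses on something with over 40 N, if the wrist force passes 120 N, or if a joint passes its speed limit or range.

ROBOT

A 6-joint arm with a two-finger parallel gripper is mounted at the origin on the work surface. World frame = base frame: x ahead of the robot, y to its left, z up, the work surface at z = 0. Lengths are in mm, angles in rad, forces in N, time in s.
With the tool pointing down it reaches from about 300 to 775 mm from the base axis. Payload 14.6 kg.
Tool frame: the origin (TCP) lies on the centre line of the jaws, within the pads' length; the fingertips stand 19 mm ahead of it and the grasp point (between the pads) is the TCP (bot.tip_reach is the distance from the TCP to the fingertips, in mm); z points along the fingers, y is the line along which they close (so a half turn about z gives the same grasp; the last joint's range is limited). The gripper opens to 85 mm and grips with 20 to 120 N. Pads are 22 mm wide; open, the fingers measure 114 mm over their backs; the gripper's body (76 mm by 85 mm) begins 54 mm behind the grasp point. The pads swing forward as they close: fully open they stand 13 mm farther back than shut.
Start: joints at [-1.369, 0.3, 1.521, -0, 1.321, -0.067], TCP at [146.059, -530.242, 250.281] pointing down, gripper open.
Joint ranges: [-3.03, 3.03], [-0.79, 2.21], [0.23, 2.52], [-1.04, 4.18], [0, 3.07], [-2.55, 2.55]. Speed limits (rad/s): [2.22, 2.22, 2.57, 3.14, 3.14, 3.14].

INTERFACE

Orientations are given as a unit quaternion [w, x, y, z].
In Python, from rig import bot gives the robot as it stands. Calls block until the motion is done:
- bot.move_to(position, orientation): joint-space move of the TCP to a pose.
- bot.servo_line(position, attitude=None, speed=150, until_force=None): straight line of the TCP; attitude=None keeps the orientation; speed is the mean speed in mm/s. With until_force (N) it stops when the force on the tool has changed by that much, and returns True; else False.
- bot.move_joints(angles): joint-space move.
- bot.move_gripper(opening, grip_force=None): finger opening in mm; grip_force is the grip in N (None keeps the last); returns when the fingers have stopped.
- bot.dwell(seconds).
- bot.ik(position, orientation): joint angles nearest the present ones, or None.
- bot.read_state(): the state.
- bot.read_camera(name): name is "scene" or "top" or "wrist"; returns a dict with "image" (400x640x3 uint8, blue, green, red), "depth" (400x640 float32, mm along the optical axis (not along the pixel's ray), 0 where there is no reading), "fovy" (degrees; the focal length in pixels is half the picture's height over the tangent of half this angle, whatever the lens; pixels are square), "cx", "cy" (the principal point, pixels), "eye" and "attitude" of the camera in the world; the wrist camera has in their place "mount" (4x4, takes a point from camera to tool coordinates, whose origin is the TCP and whose axes are the flange's). Camera axes: x right, y down, z forward; pixel columns grow to the right and rows downward; lengths in mm; the calibration is good to about 2 mm. The wrist camera is an equidistant fisheye: a pixel r from the principal point sees the ray r / f radians off the axis. A picture is of the moment at which its call begins: read the wrist's pose just before it.
A pose or a line that the arm cannot do raises bot.MotionError and nothing moves.
- bot.finish_job(): hands the job in; it is judged then, once.
The state is a dict: "clock": time; "joint_positions": joint angles; "qvel": joint speeds; "effort": joint torques, N m; "ee_pos": TCP position; "tool_rot": TCP orientation; "ft_force": force on the tool from outside, world axes, zero at the start; "moment": the same for the moment, N m; "grip_width": finger opening in mm; "grip_force": force on a finger pad.
Only numpy, scipy, OpenCV 4.12 (cv2) and the standard library are available. Lean on these libraries where they do the work, as an engineer would, in place of code of your own. Each camera call takes 0.05 s, during which the arm holds its last target. There are 200 camera calls.

## Working session

There is one attempt and no reset: what is moved stays moved. The work goes in short steps, each a Python script; the robot and the scene stay as the last script left them, time stands still between calls to the robot, and variables do not carry over. Pictures are saved under pics/ and viewed, at most 10 in all, crops included, and the job is handed in when it is done.

```bash
mkdir -p pics; ls
python3 - <<'E'
from rig import bot
import cv2,numpy as np
for n in("top","scene"):
    c=bot.read_camera(n); cv2.imwrite(f"pics/{n}0.png",c["image"]); np.savez(f"{n}0.npz",**c)
    print(n,c["fovy"],c["cx"],c["cy"],c["eye"],c["attitude"],(c["depth"]>0).mean())
s=bot.read_state();print(s["clock"],s["tool_rot"],s["ft_force"])
E
```

```text
pics
top 42.50676745839766 325.9406398519532 197.47255520043163 [ 304.91268666  -15.33927101 1173.32674297] [-0.05738096  0.70993652 -0.69958034  0.05731413] 0.995921875
scene 46.45183505795689 324.91579958676476 199.0915355304644 [1078.78915382   -3.82669211  853.50103468] [-0.20642417  0.65293089  0.69498889 -0.21922764] 0.99601171875
0.1 [-5.30734720e-04  9.90982547e-01  1.33989959e-01 -3.47812089e-05] [ 0.73024514 -0.14910093  0.2609839 ]
```

View pics/top0.png

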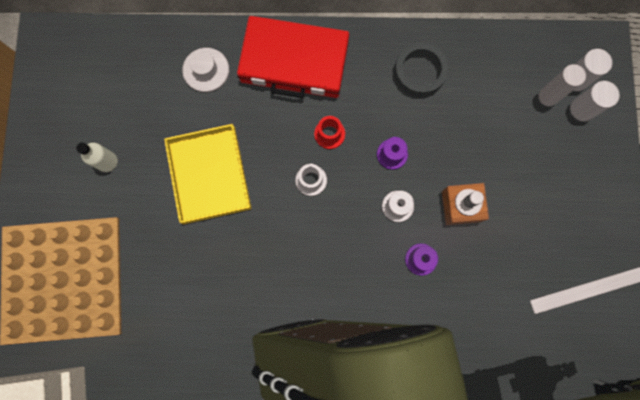

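View pics/scene0.png

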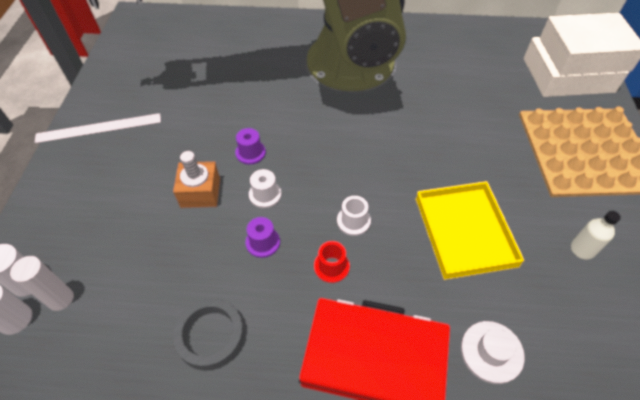

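The top view shows the gauge at (468,203) in its block, the wide-bore sleeve at (310,179), the narrow-bore sleeve at (398,206) and the tray at (207,173). The scene view agrees: gauge (190,165), narrow (264,187), wide (355,214), tray (468,229).

```bash
cat > vis.py <<'E'
import numpy as np,cv2
from scipy.spatial.transform import Rotation as R
def load(n): return dict(np.load(n))
def cam(c):
    f=200/np.tan(np.radians(float(c["fovy"]))/2); q=c["attitude"]
    return f,R.from_quat([q[1],q[2],q[3],q[0]]).as_matrix(),c["eye"]
def cast(c,uv,z):
    f,M,e=cam(c); uv=np.atleast_2d(uv).astype(float)
    d=np.c_[(uv[:,0]-c["cx"])/f,(uv[:,1]-c["cy"])/f,np.ones(len(uv))]@M.T
    return e+d*((z-e[2])/d[:,2])[:,None]
def height(c):
    f,M,e=cam(c); v,u=np.mgrid[:400,:640]
    d=np.stack([(u-c["cx"])/f,(v-c["cy"])/f,np.ones_like(u)],-1)@M.T
    return e[2]+d[...,2]*c["depth"]
E
python3 - <<'E'
from vis import *
W={"top":dict(gauge=(468,203),wide=(310,179),narrow=(398,206),tray=(207,173)),
 "scene":dict(gauge=(190,165),wide=(355,214),narrow=(264,187),tray=(468,229))}
for n in W:
    c=load(n+"0.npz"); h=height(c); hsv=cv2.cvtColor(c["image"],cv2.COLOR_BGR2HSV)
    white=(hsv[...,1]<60)&(hsv[...,2]>90)
    for k,(u,v) in W[n].items():
        b=np.zeros((400,640),bool)
        if k=="tray":
            m=cv2.inRange(hsv,(22,100,80),(36,255,255)); ct=max(cv2.findContours(m,0,1)[0],key=cv2.contourArea)[:,0]
            # hull of rim, cast at z=30
            p=cast(c,ct,30)[:,:2].astype(np.float32); print(n,k,cv2.minAreaRect(p)); continue
        b[v-35:v+35,u-30:u+30]=True
        for z,t in ([(128,10),(68,5)] if k=="gauge" else [(60,10),(10,6)]):
            m=b&(abs(h-z)<t)&(white)
            vv,uu=np.nonzero(m)
            if len(uu)<5: print(n,k,z,"few",len(uu)); continue
            p=cast(c,np.c_[uu,vv],z)[:,:2].astype(np.float32)
            print(n,k,z,len(p),np.round(h[m].mean(),1),"mean",p.mean(0).round(1),"enc",np.round(cv2.minEnclosingCircle(p)[0],1),round(cv2.minEnclosingCircle(p)[1],1))
E
```

```text
top gauge 128 152 126.1 mean [ 481.  -322.3] enc [ 481.5 -322.1] 14.6
top gauge 68 305 67.0 mean [ 478.  -318.2] enc [ 481.1 -323.3] 28.7
top wide 60 226 58.0 mean [536.2  23. ] enc [535.4  23.1] 27.2
top wide 10 247 8.6 mean [525.2  21.2] enc [537.4  24.8] 38.3
top narrow 60 425 58.5 mean [ 478.3 -176.5] enc [ 477.8 -176.2] 27.3
top narrow 10 238 8.8 mean [ 468.9 -167.7] enc [ 479.3 -178.9] 38.3
top tray ((544.9992065429688, 257.5469970703125), (207.18968200683594, 166.82200622558594), 13.433560371398926)
scene gauge 128 151 126.2 mean [ 486.4 -320.8] enc [ 487.8 -322.9] 17.9
scene gauge 68 305 67.6 mean [ 488.4 -318.3] enc [ 483.2 -321.7] 30.0
scene wide 60 288 57.5 mean [540.3  23.1] enc [541.1  24.1] 29.9
scene wide 10 329 9.4 mean [549.9  23.5] enc [515.5  22.6] 60.9
scene narrow 60 418 58.5 mean [ 483.1 -175.5] enc [ 483.4 -175.5] 30.1
scene narrow 10 281 9.3 mean [ 495.4 -172.3] enc [ 447.3 -193.8] 81.5
scene tray ((552.9198608398438, 258.30517578125), (215.89999389648438, 173.4287567138672), 13.450102806091309)
```

Run:
```python
from rig import bot
import cv2,numpy as np
Q=[0,1,0,0]
for p in([482.5,-322.3,105],[537,23.3,105],[479.5,-176,38],[547,258,42]): print(p,bot.ik(p,Q).round(2))
bot.move_gripper(60)
bot.move_to([482.5,-322.3,230],Q)
s=bot.read_state(); c=bot.read_camera("wrist"); cv2.imwrite("pics/w1.png",c["image"]); np.savez("w1.npz",pos=s["ee_pos"],rot=s["tool_rot"],**c)
print(s["clock"],s["ee_pos"],s["tool_rot"],s["joint_positions"],c["mount"],c["fovy"],s["grip_width"])
```

```text
[482.5, -322.3, 105] [-0.65  0.52  1.57 -0.    1.05  0.92]
[537, 23.3, 105] [-0.02  0.44  1.7  -0.    1.01  1.55]
[479.5, -176, 38] [-0.42  0.5   1.8  -0.    0.84  1.15]
[547, 258, 42] [ 0.38  0.66  1.52 -0.    0.96  1.95]
1.9417 [ 482.00654592 -322.99298053  230.08936335] [ 9.09500197e-05  9.99999947e-01 -3.12931312e-04  7.57925595e-06] [-6.53445060e-01  3.83293450e-01  1.45738225e+00 -1.40334975e-04
  1.30079438e+00  9.18014553e-01] [[-3.73185164e-04 -9.54601963e-01 -2.97884125e-01  7.61194555e+01]
 [ 9.99999723e-01 -5.48048352e-04  5.03494343e-04 -5.92778015e-01]
 [-6.43891592e-04 -2.97883855e-01  9.54601904e-01 -1.23754072e+02]
 [ 0.00000000e+00  0.00000000e+00  0.00000000e+00  1.00000000e+00]] 65.70646984690485 59.93445405782968
```

View pics/w1.png

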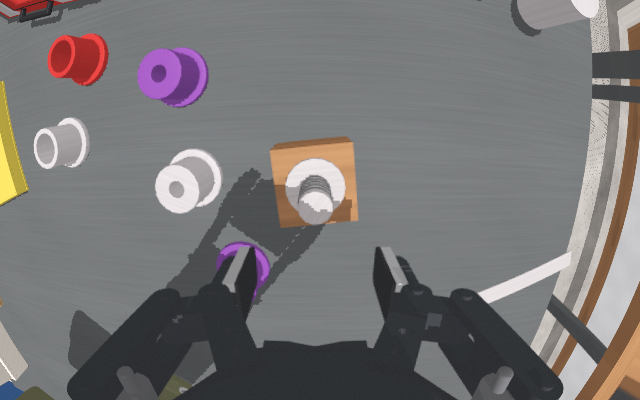

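The wrist view shows the gauge handle top at about (315,208) and the collar at (316,187), between the open jaws. The narrow sleeve's bore is at (177,190) and the wide sleeve's rim at (47,147).

```bash
cat >> vis.py <<'E'
def wcast(c,uv,z):
    f=200/np.tan(np.radians(float(c["fovy"]))/2); uv=np.atleast_2d(uv).astype(float)-[c["cx"],c["cy"]]
    r=np.hypot(*uv.T); t=r/f; k=np.where(r>0,np.sin(t)/np.maximum(r,1e-9),0)
    q=c["rot"]; M=R.from_quat([q[1],q[2],q[3],q[0]]).as_matrix(); m=c["mount"]
    d=np.c_[uv*k[:,None],np.cos(t)]@(M@m[:3,:3]).T; e=c["pos"]+M@m[:3,3]
    return (e+d*((z-e[2])/d[:,2])[:,None])[:,:2]
E
python3 - <<'E'
from vis import *
c=load("w1.npz"); hsv=cv2.cvtColor(c["image"],cv2.COLOR_BGR2HSV)
m=((hsv[...,1]<40)&(hsv[...,2]>150)).astype(np.uint8)
for k,(u,v,z) in dict(collar=(316,187,68)).items():
    b=np.zeros_like(m); b[v-32:v+40,u-34:u+34]=m[v-32:v+40,u-34:u+34]
    vv,uu=np.nonzero(b); p=wcast(c,np.c_[uu,vv],z).astype(np.float32); print(k,cv2.minEnclosingCircle(p))
print("top handle",wcast(c,(315.5,208),128),"narrow bore",wcast(c,(177,190),60),"wide",wcast(c,(46.5,147),60))
E
```

```text
collar ((477.5528259277344, -322.91107177734375), 32.82927703857422)
top handle [[ 481.24597059 -323.16696575]] narrow bore [[ 477.71960363 -177.53815407]] wide [[537.69797314  19.11384027]]
```

Run:
```python
from rig import bot
import cv2,numpy as np
Q=[0,1,0,0]
bot.servo_line([481.5,-322.9,105],speed=120,until_force=15)
bot.move_gripper(20,grip_force=60)
s=bot.read_state();print(s["clock"],s["ee_pos"],s["grip_width"],s["grip_force"])
bot.servo_line([481.5,-322.9,225],speed=120)
bot.move_to([537,22.5,235],Q)
s=bot.read_state(); c=bot.read_camera("wrist"); cv2.imwrite("pics/w2.png",c["image"]); np.savez("w2.npz",pos=s["ee_pos"],rot=s["tool_rot"],**c)
print(s["clock"],s["ee_pos"],s["grip_width"],s["ft_force"])
```

```text
3.575 [ 481.69232981 -323.1279983   105.6113341 ] 26.71238711234042 58.766825795173645
6.0417 [537.12977582  21.5810019  234.90558574] 26.760474712434092 [ 0.4877138  -1.04241392 -3.52196091]
```

View pics/w2.png

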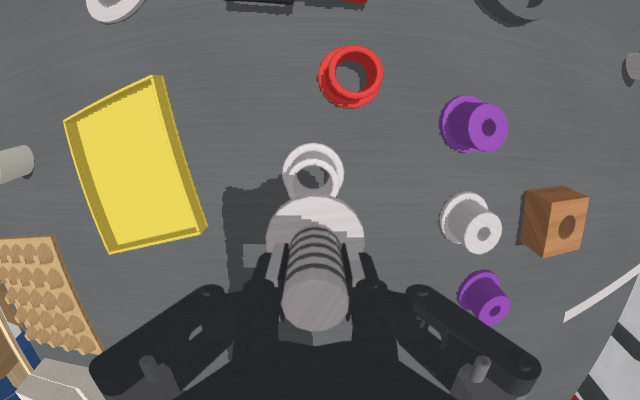

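The wrist view shows the gauge held upright, collar centre near col 315.5. The wide sleeve lies ahead and below, its flange spanning cols 283–344 with its top at row 144.

Run:
```python
from vis import *
c=load("w2.npz"); hsv=cv2.cvtColor(c["image"],cv2.COLOR_BGR2HSV)
print("flange l,r,front",wcast(c,[(283,174),(344,174),(313.5,144)],10).round(1))
print("collar l,r,front",wcast(c,[(266,235),(364.5,235),(315,196.5)],197.3).round(1))
print("handle top",wcast(c,(315.5,298),257.3).round(1),"narrow",wcast(c,(484,234),60).round(1))
```

```text
flange l,r,front [[536.   58.5]
 [535.9 -11.9]
 [570.7  23.2]]
collar l,r,front [[542.   50. ]
 [541.9  -6.5]
 [564.9  21.9]]
handle top [[541.1  21.8]] narrow [[ 477.9 -177. ]]
```

Run:
```python
from rig import bot
import cv2,numpy as np
bot.servo_line([536.5,23.3,175],speed=120)
f=bot.servo_line([536.5,23.3,103.5],speed=50,until_force=6)
s=bot.read_state();print(f,s["clock"],s["ee_pos"],s["grip_width"],s["ft_force"])
```

```text
True 8.0333 [536.39515594  23.29798025 105.55341395] 26.32996267884346 [-2.0391675   0.30716091  6.51044975]
```

Run:
```python
from rig import bot
import cv2,numpy as np
bot.move_gripper(50)
bot.servo_line([536.5,23.3,235],speed=120)
bot.move_gripper(82)
bot.move_to([478.2,-176.8,180],[0,1,0,0])
s=bot.read_state(); c=bot.read_camera("wrist"); np.savez("w3.npz",pos=s["ee_pos"],rot=s["tool_rot"],**c)
t=bot.read_camera("scene"); np.savez("s3.npz",**t)
cv2.imwrite("pics/s3.png",np.vstack([cv2.resize(c["image"][:,:],(480,300)),cv2.resize(t["image"][80:280,130:450],(480,300))]))
print(s["clock"],s["ee_pos"],s["grip_width"])
```

```text
10.9167 [ 478.74386598 -176.1454585   180.43956906] 82.0342062914039
```

View pics/s3.png

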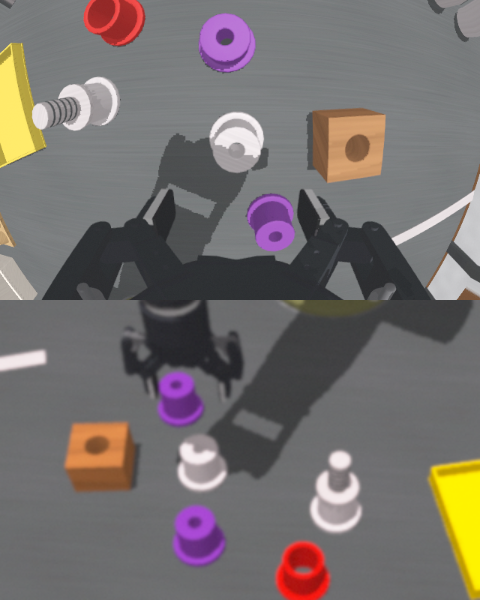

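The gauge stands upright in the wide sleeve with its collar on the rim. The narrow sleeve's bore is near wrist pixel (315,200), centred between the jaws.

Run:
```python
from rig import bot
from vis import *
c=load("w3.npz"); p=wcast(c,(315,200),60)[0]; print(p)
x,y=(p+[478.5,-176.8])/2
f=bot.servo_line([x,y,38],speed=100,until_force=10)
s=bot.read_state(); print(f,s["ee_pos"])
if not f:
    bot.move_gripper(45,grip_force=60)
    s=bot.read_state();z0=s["ee_pos"][2];print(s["clock"],s["ee_pos"],s["grip_width"],s["grip_force"])
    bot.servo_line([x,y,245],speed=130)
    bot.move_to([547,258,245],[0,1,0,0])
    s=bot.read_state();print(s["clock"],s["ee_pos"],s["grip_width"],s["ft_force"])
    bot.servo_line([547,258,70],speed=120)
    f=bot.servo_line([547,258,38],speed=30,until_force=5)
    s=bot.read_state();print(f,s["clock"],s["ee_pos"],s["grip_width"],s["ft_force"],z0)
```

```text
[ 478.7994461  -175.95518746]
False [ 478.90979812 -176.47526654   38.49528149]
12.9667 [ 478.89647764 -176.5503349    38.62123116] 51.97466870473655 63.10821935534477
16.325 [547.34967023 256.97586208 245.04696906] 52.14525743514669 [ 0.88402332  0.09649581 -2.93139632]
True 18.775 [546.83805374 257.94417963  42.65222614] 52.25987155779947 [-1.37210663  0.09616279  6.54910046] 38.621231157980176
```

Contact came 4 mm above the grasp height, which is the tray floor. I'll release, retreat and look.

Run:
```python
from rig import bot
import cv2,numpy as np
bot.move_gripper(80)
bot.servo_line([547,258,230],speed=120)
bot.move_to([350,-350,300],[0,1,0,0])
bot.dwell(.3)
t=bot.read_camera("top"); s=bot.read_camera("scene")
np.savez("t4.npz",**t)
cv2.imwrite("pics/f4.png",np.vstack([cv2.resize(t["image"][80:280,150:550],(600,300)),cv2.resize(s["image"][100:300,150:550],(600,300))]))
print(bot.read_state()["clock"])
from vis import *
W=dict(wide=(310,179),narrow=(207,172))
```

```text
23.575
```

View pics/f4.png

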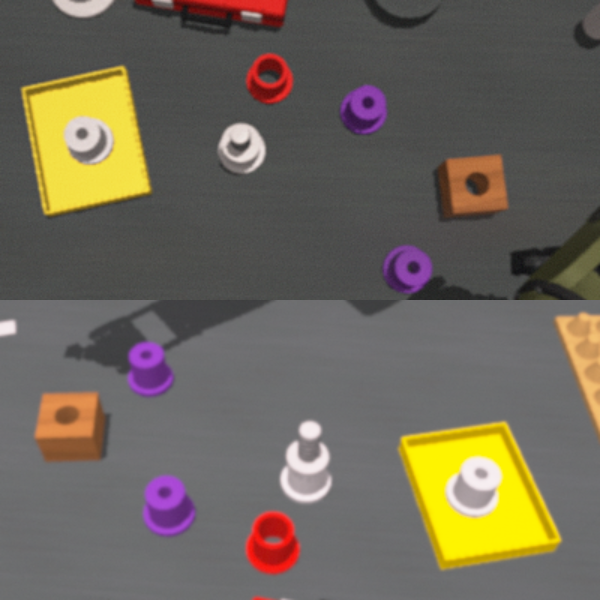

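The narrow sleeve stands upright in mid-tray, at (88,139) in the top half of the picture. The gauge is seated in the wide sleeve at (241,147), and the block and look-alikes are undisturbed.

```bash
python3 -c "
from rig import bot
print(bot.finish_job())"
```

```text
the job is handed in; nothing more can be done
None
```

The gauge is seated in the wide-bore sleeve with its collar on the rim, the narrow-bore sleeve stands upright in the yellow tray, and the job was handed in at about 24 s of the 46 s allowed.

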